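# Prime the engraver's rail lubricator

## Robot

A 6-joint arm with a two-finger parallel gripper is mounted at the origin on the work surface. World frame = base frame: x ahead of the robot, y to its left, z up, the work surface at z = 0. Lengths are in m, angles in rad, forces in N, time in s.
With the tool pointing down it reaches from about 0.3 to 0.825 m from the base axis. Payload 5.4 kg.
Tool frame: the origin (TCP) lies at the very end of the fingers, on their centre line; the grasp point (between the pads) lies 19 mm behind it (env.grip_depth is the distance from the TCP to the grasp point, in m); z points along the fingers, x is the direction in which the jaws open and shut, and the axes are right-handed (so a half turn about z gives the same grasp; the last joint's range is limited). The gripper opens to 92 mm and grips with 3 to 60 N. Pads are 20 mm wide; open, the fingers measure 128 mm over their backs; the gripper's body (75 mm by 189 mm) begins 69 mm behind the grasp point.
Start: joints at [1.003, 0.158, 1.597, -0, 1.386, -0.21], TCP at [0.201, 0.539, 0.182] pointing down, gripper open.
Joint ranges: [-2.91, 2.91], [-0.94, 2.29], [0.18, 2.7], [-1.29, 4.43], [0.17, 2.64], [-3, 3]. Speed limits (rad/s): [2.57, 2.57, 3.14, 3.14, 3.14, 3.14].

## Interface

Orientations are given as a unit quaternion [x, y, z, w].
In Python, from plant import telemetry, imaging, env, models gives the robot as it stands. The module is installed in compiled form; this text tells all that it offers.
- The arm moves only by the shell command python3 -m inch 'ROWS' [FORCE]. ROWS is JSON, one flat list of numbers, 7 for each row, row after row: the shift along the tool's x, y, z in mm, then the turn, a rotation vector about the tool's x, y, z in degrees, then the opening in per cent of the stroke, from 0 (shut) to 100 (fully open). A call has exactly 10 rows; each row is the pose to reach, as a shift and turn from the pose measured when the call began, along the tool's axes at that moment; what a row does not reach only later rows make up. A row lasts 1/12 s, in which the tool goes at most 41.7 mm and 7.16 degrees, less where a joint would pass 70% of its speed; a pose out of reach is approached as far as the arm can. A call with a gripper value outside its range is refused whole. The fingers move at their own pace and stop on an object; FORCE is the grip in N (left out, the last holds). Time passes only in rows, so rows that repeat a pose let the fingers close, or fill a call up. It gives the time, the measured TCP pose, the force and the opening at its end, in the units of the state.
- telemetry.observe(): the state, without advancing time (a new reading comes with each control period).
- imaging.snapshot(name): name is "scene" or "top" or "wrist"; returns a dict with "img" (400x640x3 uint8, blue, green, red), "K" (3x3 intrinsics, pixels), "k1" (the pictures are not rectified: a ray, as slopes to the right and down, at radius r is drawn at 1 + k1 r^2 times it, then the intrinsics apply), "xyz" and "rotation" of the camera in the world; the wrist camera has in their place "mount" (4x4, takes a point from camera to tool coordinates, whose origin is the TCP and whose axes are the tool frame's). Camera axes: x right, y down, z forward; pixel columns grow to the right and rows downward; lengths in m; the calibration is good to about 2 mm. A picture is of the moment at which its call begins: read the wrist's pose just before it. There is no depth.
- env.finish_job(): hands the job in, once; it reports no verdict.
Trained networks look in the newest picture that a camera, given by its name, has taken for a name from the list of things; names that differ only in an ending like _2 or _b are one class to them, and where a whole thing is asked for, a point or a joint stands for the part that bears it (a point fixed in the world has none). Each returns a list of dicts, best first, with "conf" (0 to 1); they miss things now and then, are a little off and sometimes report something else, mostly with a low value. They report only what shows in the picture. A call takes as long as a camera call. They do not tell look-alikes from the thing itself.
- models.find_in(camera, name): "xy" ([column, row] in pixels, amid what is visible of it).
- models.regions_of(camera, name): "pixels" (400x640 bool, what is visible of it) and "xy" ([column, row] in pixels, amid what is visible of it).
The state is a dict: "t": time; "joint_positions": joint angles; "joint_velocities": joint speeds; "joint_torque": joint torques, N m; "ee_pos": TCP position; "orientation": TCP orientation; "ft_force": force on the tool from outside, world axes, zero at the start; "torque": the same for the moment, N m; "width": opening from 0.0 (shut) to 1.0 (fully open).
Only numpy, scipy, OpenCV 4.12 (cv2) and the standard library are available. Lean on these libraries where they do the work, as an engineer would, in place of code of your own. Each camera call takes 0.05 s, during which the arm holds its last target.

## Task

Prime the engraver's hand lubricator: push its black plunger knob down to the stop with the fingertips and let it spring all the way back up, stroke after stroke, until the orange indicator pin has popped fully out and its whole green ring shows. Only push the knob: do not touch or pull the indicator pin, and leave the bottle, tin, gauge and screwdriver standing or lying where they are. Finish with the knob fully up and the hand clear.

Things in the scene. Friction and masses are not known exactly. Their poses are not given: they have to be found in the camera images.
- pump: Fixed hand lubricator: blue block 80 (x) x 130 (y) mm, top 95 mm above the bench, on a grey flange 170 x 165 mm, with a white oil tank (52 mm across, top at 80 mm) on its +x side. Origin: on the bench under the middle of the blue block; z up. In this frame the plunger axis is vertical at (0, -30 mm), the indicator pin vertical at (0, +42 mm).
- plunger_top (a point): Centre of the flat top (38 mm across) of the black mushroom knob, 46 mm across, on the plunger. 155 mm above the bench when up, 129 mm when fully pressed; it moves with the knob.
- plunger (a joint): How far the plunger is pressed, m: 0 = fully up, 0.026 = down on its stop (push straight down). A spring returns it at once and fully when let go; it pushes back with about 5 N at the top and 12 to 15 N at the bottom. A stroke shorter than 21 mm, or not let up to within 2 mm of the top, may gain nothing. Further strokes once the pin is out do no harm.
- pin: Indicator pin: orange cap 16 mm wide, 8 mm high, on a 10 mm steel shaft. Origin on its axis, 95 mm above the bench when fully in, about 137 mm fully out; starts 0 to 18 mm out. A ratchet lifts it 9 mm per full down stroke (the first gives 3 to 13 mm) and it stays up; 3 to 5 strokes in all. A 5 mm green ring, 32.5 to 37.5 mm below the origin, shows only after the last. Not to be touched.
- pin_top (a point): Centre of the orange cap's top: 104 mm above the bench with the pin fully in, about 146 mm fully out.
- oil_bottle: Loose yellow bottle with a red cap, 48 mm across, 120 mm high, standing near the pump. Origin: centre of its underside. Leave alone.
- lens_tin: Loose round aluminium tin, 60 mm across, 45 mm high, standing near the pump. Origin: centre of its underside. Leave alone.
- focus_gauge: Loose L-shaped brass gauge standing near the pump, foot 50 x 30 mm, 61 mm high. Origin: centre of its underside. Leave alone.
- driver: Loose screwdriver with a red handle, 180 mm long, lying on the bench on the pump's -y side. Leave alone.
There are look-alikes about, which are no part of the job. There is more than one size of the pump; the one meant has the size given above.

How it is judged:
On the way, in this order (a step that is already met when the one before it is completed fails the run):
1. the plunger is pressed down to its stop (within 7 mm) (value of joint plunger above 0.019 m).
2. the plunger is let back up, the pin not yet out (value of joint plunger below 0.003 m and z of pin in the frame of pump below 0.1325 m).
3. the plunger is pressed again and the pin is fully out (within 4.5 mm) (z of pin in the frame of pump above 0.1325 m), for 0.1 s.
At the end, for the whole second after the job is handed in: The indicator pin stands at least 37.5 mm out (of 42), the plunger is back up within 2 mm, and bottle, tin, gauge and screwdriver are within 20 mm of where they were (z of pin in the frame of pump above 0.1325 m and value of joint plunger below 0.002 m and distance of each of oil_bottle, lens_tin, focus_gauge, driver from where it was at the start of the episode below 0.02 m); the robot touches nothing.
It fails at once if the hand or arm touches the indicator pin (contact force between any of the fingers, the arm and pin above 1 N).
It fails at once if a bystander is pushed away, lifted or carried (more than 20 mm) (distance of any of oil_bottle, lens_tin, focus_gauge, driver from where it was at the start of the episode above 0.02 m).
It fails at once if the bottle, tin or gauge is tipped over (angle between any of oil_bottle, lens_tin, focus_gauge's own z axis and vertical above 0.4 rad).
It also fails if it takes over 51 s, if anything falls off the work surface, if the arm or the gripper's body presses on something with over 40 N, if the wrist force passes 120 N, or if a joint passes its speed limit or range.

## Working session

There is one attempt and no reset: what is moved stays moved. The work goes in short steps, Python scripts to look and compute and a shell command to move; the robot and the scene stay as the last step left them, time stands still between calls to the robot, and variables do not carry over. Pictures are saved under pics/ and viewed, and the job is handed in when it is done.

```bash
mkdir -p pics; cat > h.py <<'E'
import numpy as np, cv2
from plant import telemetry, imaging, env, models
from scipy.spatial.transform import Rotation as R
def snap(n,f):
    s=telemetry.observe(); d=imaging.snapshot(n); cv2.imwrite('pics/'+f,d['img'])
    if 'mount' in d:
        T=np.eye(4);T[:3,:3]=R.from_quat(s['orientation']).as_matrix();T[:3,3]=s['ee_pos']
        M=T@np.array(d['mount']); d['xyz']=M[:3,3]; d['rotation']=M[:3,:3]
    return d
def rot(d):
    r=np.array(d['rotation']); 
    return r if r.shape==(3,3) else R.from_quat(r).as_matrix()
def ray(d,p):
    K=np.array(d['K']); k=d['k1']
    und=cv2.undistortPoints(np.array([[p]],float),K,np.array([k,0,0,0.]))[0,0]
    v=rot(d)@np.array([und[0],und[1],1]); return np.array(d['xyz']),v/np.linalg.norm(v)
def onz(d,p,z):
    o,v=ray(d,p); return o+v*(z-o[2])/v[2]
def proj(d,P):
    r=rot(d); c=r.T@(np.array(P,float)-np.array(d['xyz'])); u=c[:2]/c[2]; u=u*(1+d['k1']*(u@u)); K=np.array(d['K'])
    return K[:2,:2]@u+K[:2,2]
E
python3 - <<'E'
from h import *
s=telemetry.observe();print(s['t'],s['ee_pos'],s['orientation'],s['ft_force'],s['width'])
for n in('scene','top','wrist'):
    d=snap(n,n+'0.png'); print(n,d['xyz'],d['k1'])
    for q,z in(('plunger_top',.155),('pin_top',.11),('pump',.095),('pin',.1),('oil_bottle',.06),('lens_tin',.045),('focus_gauge',.03),('driver',.015)):
        for r in models.find_in(n,q): print(q,round(r['conf'],2),np.round(r['xy']),np.round(onz(d,r['xy'],z),3))
E
```

```text
0.0 [0.20100815 0.53802394 0.18105526] [ 8.21633472e-01  5.70015470e-01 -8.31697574e-04  3.32682542e-04] [-0.43318532  0.4673933   0.36832729] 1.0022331628837873
scene [1.11622514 0.28181862 0.77864504] -0.005432231899925515
plunger_top 0.8 [354. 306.] [0.781 0.179 0.155]
plunger_top 0.64 [299. 189.] [ 0.581 -0.041  0.155]
pin_top 0.45 [326. 212.] [0.576 0.022 0.11 ]
pump 0.91 [225. 290.] [ 0.833 -0.062  0.095]
pump 0.83 [351. 339.] [0.809 0.191 0.095]
pump 0.66 [304. 230.] [ 0.635 -0.     0.095]
pin 0.54 [307. 231.] [0.637 0.007 0.1  ]
pin 0.48 [329. 212.] [0.567 0.025 0.1  ]
oil_bottle 0.68 [241. 200.] [ 0.601 -0.195  0.06 ]
lens_tin 0.75 [331. 192.] [ 0.46  -0.021  0.045]
focus_gauge 0.9 [373. 249.] [0.562 0.137 0.03 ]
focus_gauge 0.37 [298. 188.] [ 0.473 -0.112  0.03 ]
driver 0.75 [259. 158.] [ 0.408 -0.275  0.015]
top [0.43797894 0.00458556 0.99068042] -0.0730830381354
plunger_top 0.67 [326. 199.] [ 0.564 -0.049  0.155]
plunger_top 0.47 [240. 129.] [0.738 0.154 0.155]
pump 0.83 [313. 198.] [ 0.577 -0.02   0.095]
pump 0.78 [238. 138.] [0.736 0.17  0.095]
pump 0.77 [336. 124.] [ 0.77  -0.084  0.095]
oil_bottle 0.7 [384. 194.] [ 0.59  -0.208  0.06 ]
lens_tin 0.56 [318. 261.] [ 0.42  -0.029  0.045]
focus_gauge 0.58 [259. 206.] [0.568 0.123 0.03 ]
driver 0.6 [408. 257.] [ 0.421 -0.274  0.015]
driver 0.24 [325. 195.] [ 0.597 -0.056  0.015]
wrist [0.12377403 0.56816058 0.38372722] -0.010282824319881555
```

View pics/scene0.png

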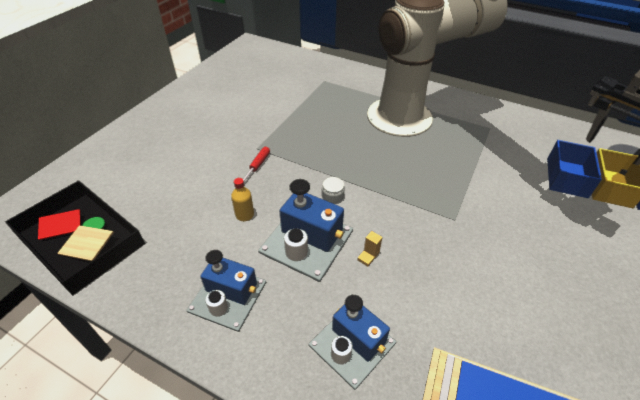

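View pics/top0.png

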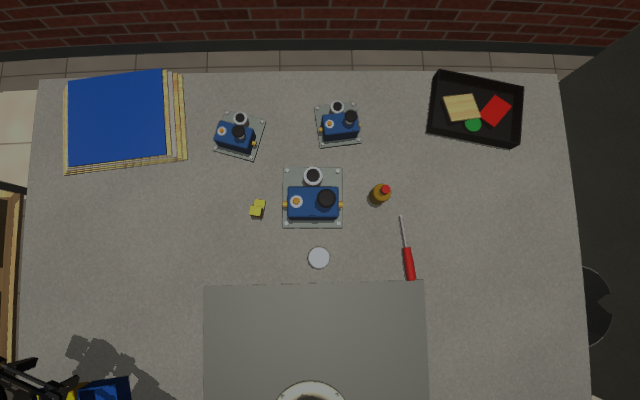

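Three pumps are in view. The middle one (top picture: flange 283–342 × 168–228 px) is the large one, and its knob is at (326,199). I'll refine its position with zoomed crops.

```bash
python3 - <<'E'
import cv2,numpy as np
a=cv2.imread('pics/scene0.png')[170:280,250:370];b=cv2.imread('pics/top0.png')[160:235,275:350]
cv2.imwrite('pics/z1.png',cv2.resize(a,None,fx=5,fy=5,interpolation=cv2.INTER_CUBIC))
cv2.imwrite('pics/z2.png',cv2.resize(b,None,fx=8,fy=8,interpolation=cv2.INTER_CUBIC))
E
```

```text
(no output)
```

View pics/z1.png

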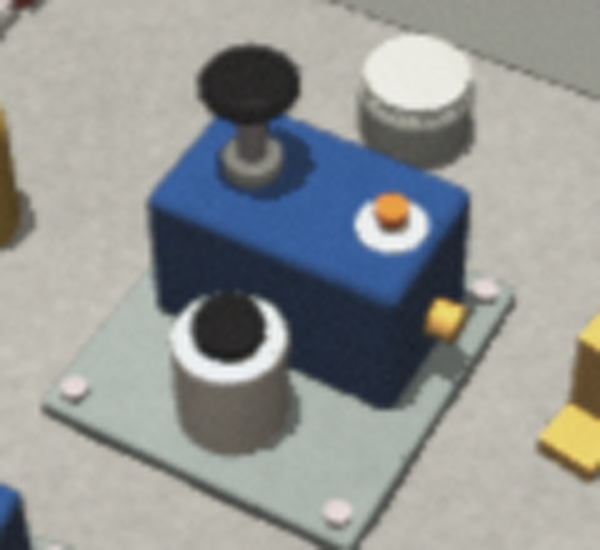

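View pics/z2.png

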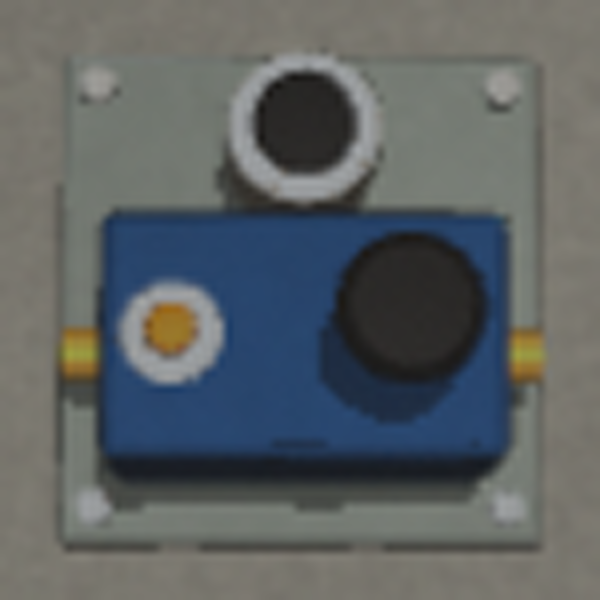

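```bash
python3 - <<'E'
from h import *
t=snap('top','t1.png'); s=snap('scene','s1.png')
Z2=lambda x,y:(275+x/8-.5,160+y/8-.5); Z1=lambda x,y:(250+x/5-.5,170+y/5-.5)
print('knob',onz(t,Z2(411,306),.150),onz(s,Z1(249,77),.155),onz(s,Z1(249,84),.150))
for p in((106,214),(508,212),(104,457),(510,455)): print('blk',onz(t,Z2(*p),.095))
for p in((152,203),(390,305),(467,190),(222,117)): print('blkS',onz(s,Z1(*p),.095))
print('pin ring',onz(t,Z2(172,332),.096),onz(s,Z1(393,225),.096))
a=t
for c,d,zf in(('top',t,Z2),('sc',s,Z1)):
  pass
o1,v1=ray(t,Z2(411,306));o2,v2=ray(s,Z1(249,82))
A=np.c_[v1,-v2];k=np.linalg.lstsq(A,o2-o1,rcond=None)[0];print('tri',o1+k[0]*v1,o2+k[1]*v2)
o1,v1=ray(t,Z2(171,328));o2,v2=ray(s,Z1(392,205))
A=np.c_[v1,-v2];k=np.linalg.lstsq(A,o2-o1,rcond=None)[0];print('pin tri',o1+k[0]*v1,o2+k[1]*v2)
e=telemetry.observe();print(R.from_quat(e['orientation']).as_matrix(),e['ee_pos'],e['t'])
E
```

```text
knob [ 0.5682641  -0.04852662  0.15      ] [ 0.57043617 -0.04732373  0.155     ] [ 0.56986844 -0.04779943  0.15      ]
blk [0.60807257 0.04326235 0.095     ]
blk [ 0.60623278 -0.08360311  0.095     ]
blk [0.53123806 0.04500248 0.095     ]
blk [ 0.5290525  -0.08160187  0.095     ]
blkS [ 0.60897153 -0.07739368  0.095     ]
blkS [0.61136906 0.04392708 0.095     ]
blkS [0.53492124 0.04443971 0.095     ]
blkS [ 0.5471906  -0.07689712  0.095     ]
pin ring [0.56994721 0.02314275 0.096     ] [0.5704896  0.02468695 0.096     ]
tri [ 0.5683374  -0.0485565   0.14952704] [ 0.56838285 -0.04865739  0.14954046]
pin tri [0.56949118 0.02318852 0.10759773] [0.56942875 0.02333661 0.10759156]
[[ 3.50214936e-01  9.36669364e-01  3.57562384e-06]
 [ 9.36669364e-01 -3.50214936e-01 -2.51557781e-05]
 [-2.23104098e-05  1.21591065e-05 -1.00000000e+00]] [0.20138485 0.53855197 0.18198273] 1.45
```

Position agrees from three measurements: knob axis ≈ (0.569, −0.048), pin ≈ (0.5695, 0.0235), which are 72 mm apart as specified. Next I shut the fingers, lift, and head to the knob.

```bash
python3 -m inch '[-24,31,-15,0,0,6.9,0, -48,63,-30,0,0,13.8,0, -73,95,-45,0,0,20.7,0, -97,127,-50,0,0,27.6,0, -121,159,-50,0,0,34.5,0, -146,190,-50,0,0,41.4,0, -170,222,-50,0,0,48.3,0, -194,254,-50,0,0,55.2,0, -219,286,-50,0,0,62.1,0, -243,318,-50,0,0,69.0,0]' 30
python3 - <<'E'
from h import *
e=telemetry.observe();M=R.from_quat(e['orientation']).as_matrix();print(M.round(3),e['ee_pos'],e['t'],e['width'],e['joint_positions'])
print(M.T@(np.array([.569,-.048,.2])-e['ee_pos'])*1000)
E
```

```text
t: 2.28
ee_pos: [0.4148, 0.1977, 0.2323]
orientation: [1.0, 0.001, 0.0, -0.0]
ft_force: [0.2, 0.6, 0.4]
width: 0.302
[[ 1.     0.003  0.001]
 [ 0.003 -1.     0.   ]
 [ 0.001 -0.    -1.   ]] [0.41482915 0.19773368 0.23232686] 2.2833 0.3019990595989056 [ 1.80837168e-01 -1.82757025e-01  1.83593136e+00  2.82840443e-06
  1.48751907e+00  1.78056978e-01]
[153.45849152 246.16656444  32.42271888]
```

```bash
python3 -m inch '[20,32,0,0,0,0,0, 40,64,0,0,0,0,0, 60,96,5,0,0,0,0, 80,128,10,0,0,0,0, 100,160,15,0,0,0,0, 120,192,20,0,0,0,0, 140,224,25,0,0,0,0, 153,246,28,0,0,0,0, 153,246,30,0,0,0,0, 153,246,32,0,0,0,0]'
python3 - <<'E'
from h import *
e=telemetry.observe();M=R.from_quat(e['orientation']).as_matrix();print(e['ee_pos'],e['t'],e['width'],M.round(3).tolist())
d=snap('scene','s2.png');t=snap('top','t2.png')
cv2.imwrite('pics/s2z.png',cv2.resize(d['img'][100:280,230:430],None,fx=3,fy=3))
print(M.T@(np.array([.569,-.048,.155])-e['ee_pos'])*1000, e['ft_force'])
E
```

```text
t: 3.12
ee_pos: [0.5686, -0.0487, 0.1998]
orientation: [1.0, 0.0, -0.0, -0.0]
ft_force: [0.4, -0.5, -0.1]
width: 0.005
[ 0.56858441 -0.04870473  0.19984734] 3.1167 0.005129514804267983 [[1.0, 0.001, -0.0], [0.001, -1.0, 0.001], [-0.0, -0.001, -1.0]]
[ 0.41654492 -0.66903629 44.84787562] [ 0.35810453 -0.45020177 -0.05594457]
```

View pics/s2z.png

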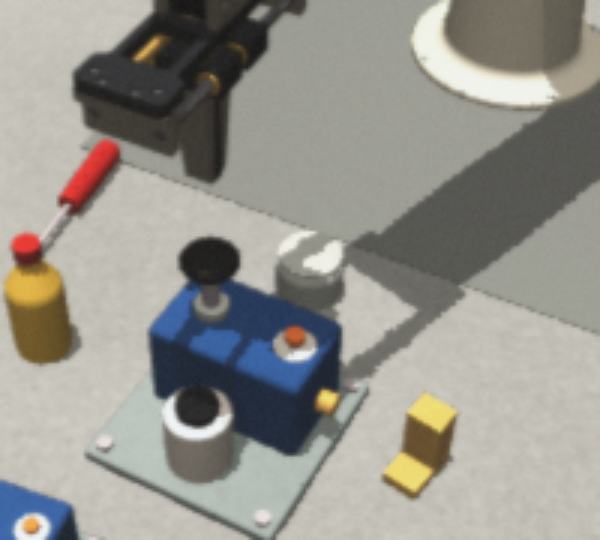

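The shut fingertips hang over the knob, at zoom (205,175), with clear space to the pin. First press, down to 25 mm.

```bash
python3 -m inch '[0,0,20,0,0,0,0, 0,0,35,0,0,0,0, 0,0,42,0,0,0,0, 0,0,48,0,0,0,0, 0,0,54,0,0,0,0, 0,0,60,0,0,0,0, 0,0,65,0,0,0,0, 0,0,69,0,0,0,0, 0,0,70,0,0,0,0, 0,0,70,0,0,0,0]'
python3 - <<'E'
from h import *
e=telemetry.observe();print(e['ee_pos'],e['t'],e['ft_force'])
d=snap('scene','s3.png')
cv2.imwrite('pics/s3z.png',cv2.resize(d['img'][130:280,230:400],None,fx=3.5,fy=3.5))
E
```

```text
t: 4.05
ee_pos: [0.5678, -0.0469, 0.1298]
orientation: [1.0, 0.002, -0.0, -0.0]
ft_force: [-0.8, 0.1, -0.2]
width: 0.006
[ 0.56780405 -0.04691383  0.12975814] 4.05 [-0.78667648  0.14122444 -0.21951409]
```

View pics/s3z.png

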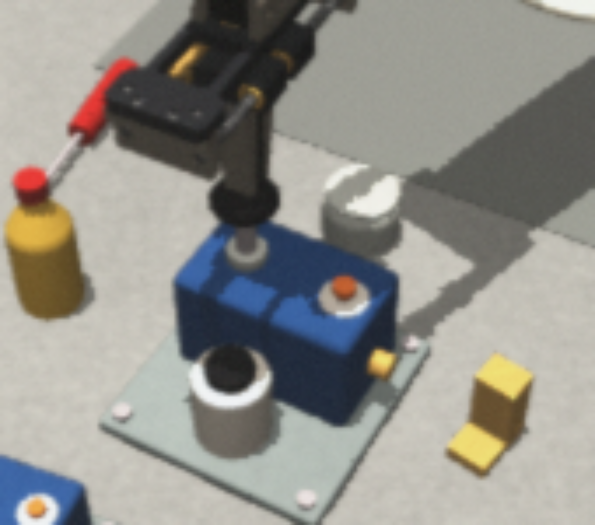

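The force reads about 0 and the knob has hardly moved, although the TCP reads z = 0.130. I need to know why before moving again.

```bash
python3 - <<'E'
from h import *
e=telemetry.observe();print(e['t'],e['ee_pos'],e['joint_torque'],e['ft_force'])
d=snap('scene','s4.png');t=snap('top','t4.png')
print('TCP scene',proj(d,e['ee_pos']),'top',proj(t,e['ee_pos']),'tcp prev',proj(d,[.5686,-.0487,.1998]))
print('knob up/down',proj(d,[.569,-.048,.155]),proj(d,[.569,-.048,.129]))
a=cv2.resize(d['img'][140:220,260:360],None,fx=6,fy=6,interpolation=cv2.INTER_CUBIC)
b=cv2.imread('pics/s1.png')[140:220,260:360];b=cv2.resize(b,None,fx=6,fy=6,interpolation=cv2.INTER_CUBIC)
cv2.imwrite('pics/s4z.png',a);cv2.imwrite('pics/s1z.png',b)
cv2.imwrite('pics/t4z.png',cv2.resize(t['img'][140:250,260:390],None,fx=5,fy=5))
E
```

```text
4.1 [ 0.56801954 -0.04698455  0.13008897] [ 1.88023917e-02 -3.83942556e+01 -3.08793104e+01  6.88293879e-02
  3.47042049e-02 -3.86107138e-05] [ 0.07050562 -0.55467    -0.26587915]
TCP scene [300.26785332 192.27436512] top [324.757936   199.13608915] tcp prev [298.59408646 168.9268312 ]
knob up/down [299.35568461 184.39138846] [299.66590251 192.7401728 ]
```

View pics/s4z.png

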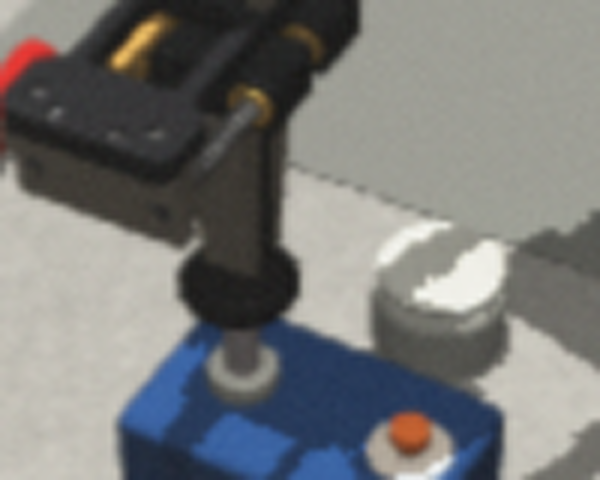

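View pics/s1z.png

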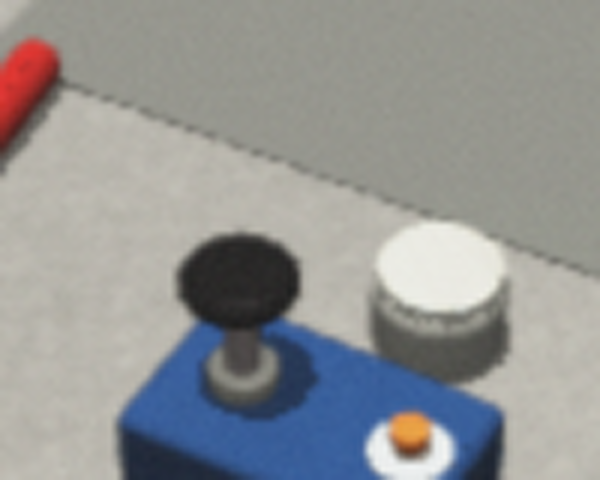

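View pics/t4z.png

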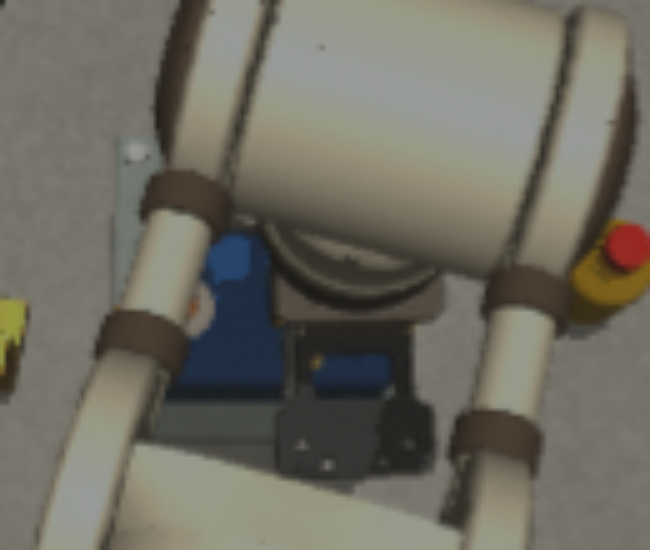

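The fingers cover the knob's top face, but their tip shows at row ≈185 where a TCP at 0.130 should project to row 192. So the shut fingertips sit roughly 25 mm above the reported TCP and are only now reaching the knob top. I'll go down gently and look for contact by force.

```bash
python3 -m inch '[0,0,1,0,0,0,0, 0,0,2,0,0,0,0, 0,0,3,0,0,0,0, 0,0,4,0,0,0,0, 0,0,5,0,0,0,0, 0,0,6,0,0,0,0, 0,0,7,0,0,0,0, 0,0,8,0,0,0,0, 0,0,8,0,0,0,0, 0,0,8,0,0,0,0]'
python3 - <<'E'
from h import *
e=telemetry.observe();print(e['ee_pos'],e['t'],e['ft_force'],e['torque'])
d=snap('scene','s5.png')
cv2.imwrite('pics/s5z.png',cv2.resize(d['img'][140:220,260:360],None,fx=6,fy=6,interpolation=cv2.INTER_CUBIC))
E
```

```text
t: 5.03
ee_pos: [0.5683, -0.047, 0.1228]
orientation: [1.0, 0.002, 0.0, -0.0]
ft_force: [-2.6, -0.8, 3.8]
width: 0.002
[ 0.56827424 -0.04703151  0.12280169] 5.0333 [-2.57312428 -0.83947563  3.76338017] [0.01967803 0.42553219 0.02192068]
```

View pics/s5z.png

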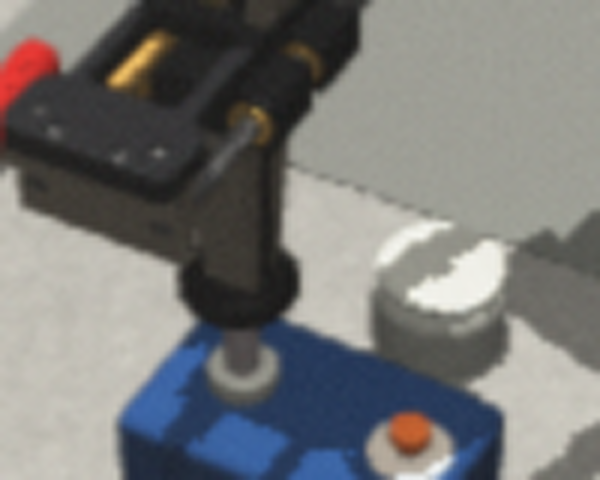

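```bash
python3 - <<'E'
from h import *
e=telemetry.observe()
d=snap('scene','s6.png')
im=np.clip((d['img']/255.)**.5*255,0,255).astype('uint8')
cv2.imwrite('pics/s6z.png',cv2.resize(im[145:225,265:345],None,fx=7,fy=7,interpolation=cv2.INTER_CUBIC))
for z in(.123,.14,.155):
  print(z,[ (proj(d,[.5683+a,-.047+b,z])-[265,145]).round(1)*7 for a,b in((18,10),(18,-10),(-18,10),(-18,-10))] if 0 else [((proj(d,[.5683+a/1e3,-.047+b/1e3,z])-[265,145])*7).round() for a,b in((18,10),(18,-10),(-18,10),(-18,-10))])
w=snap('wrist','w6.png')
print('knob in wrist',proj(w,[.569,-.048,.155]),'pin',proj(w,[.5695,.0235,.11]),'tcp',proj(w,e['ee_pos']))
E
```

```text
0.123 [array([246., 394.]), array([191., 372.]), array([301., 322.]), array([247., 302.])]
0.14 [array([245., 356.]), array([189., 335.]), array([301., 285.]), array([246., 264.])]
0.155 [array([244., 322.]), array([187., 301.]), array([300., 251.]), array([245., 230.])]
knob in wrist [317.45092682 256.09152875] pin [318.43784438 118.15620157] tcp [316.25130381 232.04718152]
```

View pics/s6z.png

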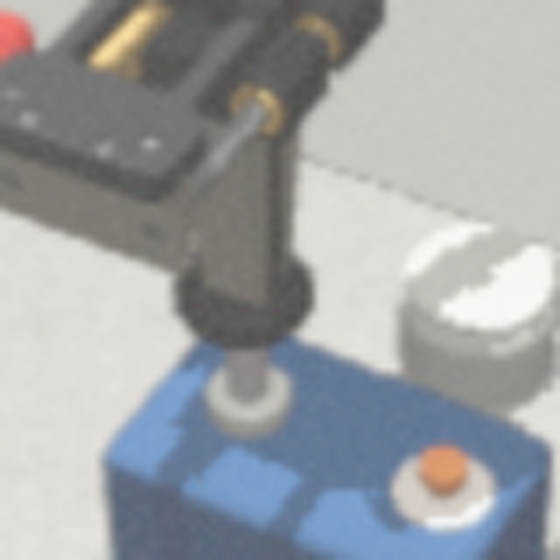

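View pics/w6.png

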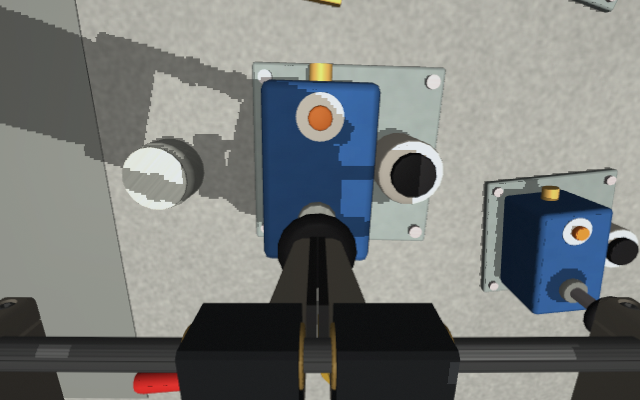

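The brightened scene and wrist pictures show the shut fingertips resting on the knob top (scene corner ≈ (303,189)). The pin at wrist (320,118) is well clear. Contact is just beginning at TCP z ≈ 0.123, so that's the zero of the stroke.

```bash
python3 -m inch '[0,0,3,0,0,0,0, 0,0,6,0,0,0,0, 0,0,9,0,0,0,0, 0,0,12,0,0,0,0, 0,0,14,0,0,0,0, 0,0,16,0,0,0,0, 0,0,18,0,0,0,0, 0,0,20,0,0,0,0, 0,0,20,0,0,0,0, 0,0,20,0,0,0,0]'
python3 - <<'E'
from h import *
e=telemetry.observe();print(e['ee_pos'],e['t'],e['ft_force'],e['torque'])
d=snap('scene','s7.png')
im=np.clip((d['img']/255.)**.5*255,0,255).astype('uint8')
cv2.imwrite('pics/s7z.png',cv2.resize(im[145:225,265:345],None,fx=7,fy=7,interpolation=cv2.INTER_CUBIC))
E
```

```text
t: 6.02
ee_pos: [0.5684, -0.0471, 0.1042]
orientation: [1.0, 0.002, 0.0, -0.0]
ft_force: [-5.5, 1.0, 11.3]
width: 0.005
[ 0.56844477 -0.04708552  0.10424864] 6.0167 [-5.50350664  0.97534951 11.26724745] [0.16065589 1.05860348 0.00453813]
```

View pics/s7z.png

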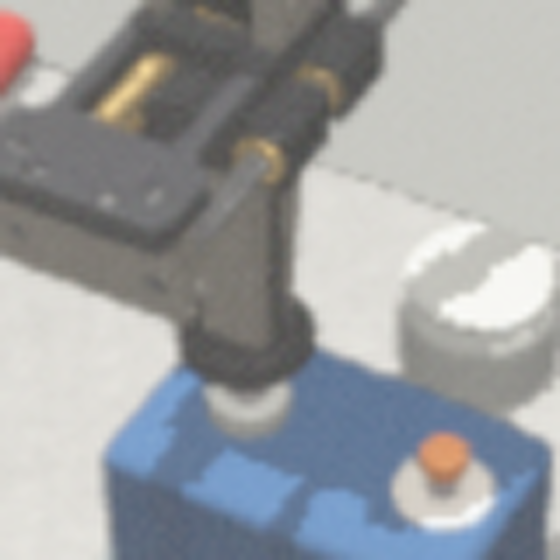

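The knob is going down and the pin is starting to rise. I'll go to the stop.

```bash
python3 -m inch '[0,0,1,0,0,0,0, 0,0,2,0,0,0,0, 0,0,3,0,0,0,0, 0,0,4,0,0,0,0, 0,0,5,0,0,0,0, 0,0,6,0,0,0,0, 0,0,7,0,0,0,0, 0,0,7.5,0,0,0,0, 0,0,7.5,0,0,0,0, 0,0,7.5,0,0,0,0]'
python3 - <<'E'
from h import *
e=telemetry.observe();print(e['ee_pos'],e['t'],e['ft_force'],e['torque'])
d=snap('scene','s8.png')
im=np.clip((d['img']/255.)**.5*255,0,255).astype('uint8')
cv2.imwrite('pics/s8z.png',cv2.resize(im[145:225,265:345],None,fx=7,fy=7,interpolation=cv2.INTER_CUBIC))
E
```

```text
t: 6.9
ee_pos: [0.5684, -0.0471, 0.0985]
orientation: [1.0, 0.002, 0.0, -0.0]
ft_force: [-5.2, 0.5, 12.6]
width: 0.004
[ 0.56843317 -0.04708635  0.09848923] 6.9 [-5.16782999  0.50834351 12.55355965] [ 0.18643169  1.32043296 -0.03304819]
```

View pics/s8z.png

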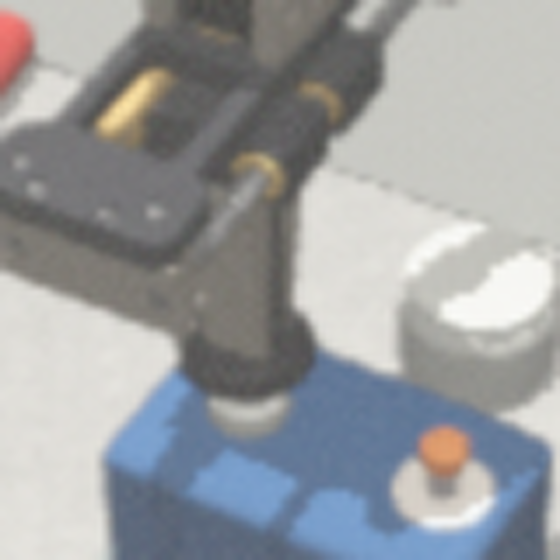

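```bash
python3 -m inch '[0,0,1,0,0,0,0, 0,0,2,0,0,0,0, 0,0,3,0,0,0,0, 0,0,4,0,0,0,0, 0,0,5,0,0,0,0, 0,0,5,0,0,0,0, 0,0,5,0,0,0,0, 0,0,5,0,0,0,0, 0,0,5,0,0,0,0, 0,0,5,0,0,0,0]'
```

```text
t: 7.78
ee_pos: [0.5685, -0.0471, 0.0967]
orientation: [1.0, 0.002, 0.0, 0.0]
ft_force: [-10.4, 1.9, 21.1]
width: 0.003
```

Force rose to 21 N and motion stopped at TCP z = 0.0967, so the knob is on its stop. Now I release fully.

```bash
python3 -m inch '[0,0,-10,0,0,0,0, 0,0,-20,0,0,0,0, 0,0,-30,0,0,0,0, 0,0,-36,0,0,0,0, 0,0,-36,0,0,0,0, 0,0,-36,0,0,0,0, 0,0,-36,0,0,0,0, 0,0,-36,0,0,0,0, 0,0,-36,0,0,0,0, 0,0,-36,0,0,0,0]'
cat > look.py <<'E'
import sys
from h import *
f=sys.argv[1]
e=telemetry.observe();print(e['ee_pos'],e['t'],e['ft_force'])
d=snap('scene',f+'.png')
im=np.clip((d['img']/255.)**.5*255,0,255).astype('uint8')
cv2.imwrite('pics/'+f+'z.png',cv2.resize(im[145:225,265:345],None,fx=7,fy=7,interpolation=cv2.INTER_CUBIC))
E
python3 look.py s9
```

```text
t: 8.62
ee_pos: [0.5682, -0.047, 0.1322]
orientation: [1.0, 0.002, -0.0, 0.0]
ft_force: [-0.1, -1.1, 0.2]
width: 0.004
[ 0.56818839 -0.04703121  0.13215359] 8.6167 [-0.13340491 -1.0881036   0.24467276]
```

View pics/s9z.png

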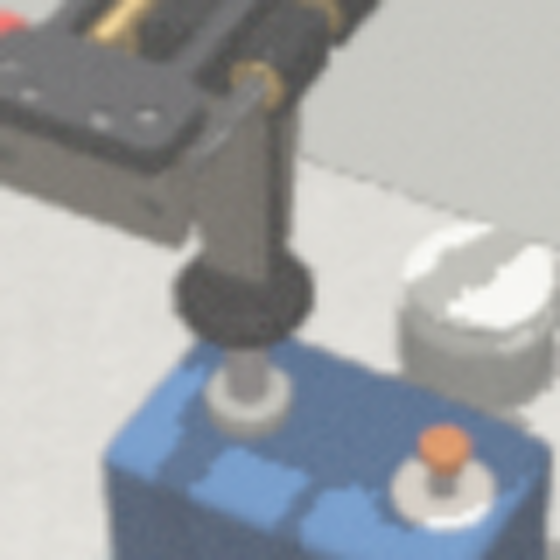

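The knob is back up with no contact force, and the pin stays partly out. Stroke 2: down and hold, then up.

```bash
python3 -m inch '[0,0,8,0,0,0,0, 0,0,14,0,0,0,0, 0,0,20,0,0,0,0, 0,0,26,0,0,0,0, 0,0,31,0,0,0,0, 0,0,35,0,0,0,0, 0,0,38,0,0,0,0, 0,0,38,0,0,0,0, 0,0,38,0,0,0,0, 0,0,38,0,0,0,0]'; python3 look.py s10
```

```text
t: 9.5
ee_pos: [0.5691, -0.0473, 0.0967]
orientation: [1.0, 0.002, 0.001, 0.0]
ft_force: [-4.8, 0.8, 15.2]
width: 0.003
[ 0.56913728 -0.04732142  0.09672182] 9.5 [-4.83226191  0.8187216  15.20268191]
```

View pics/s10z.png

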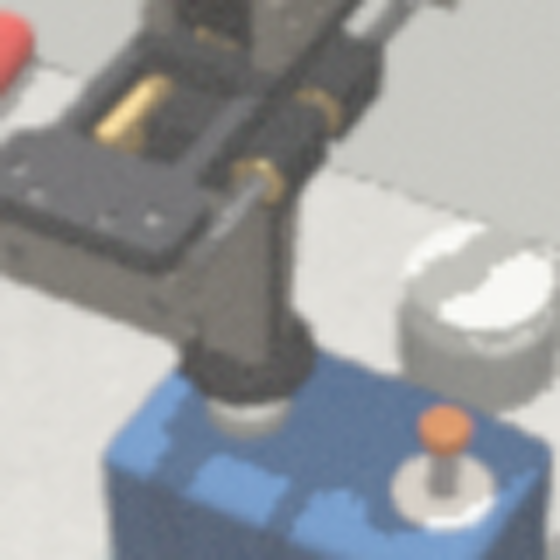

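Stroke 2 raised the pin by another notch (cap now at zoom (445,430)). I repeat.

```bash
python3 -m inch '[0,0,-10,0,0,0,0, 0,0,-20,0,0,0,0, 0,0,-30,0,0,0,0, 0,0,-36,0,0,0,0, 0,0,-36,0,0,0,0, 0,0,-36,0,0,0,0, 0,0,-36,0,0,0,0, 0,0,-36,0,0,0,0, 0,0,-36,0,0,0,0, 0,0,-36,0,0,0,0]'
python3 -m inch '[0,0,8,0,0,0,0, 0,0,14,0,0,0,0, 0,0,20,0,0,0,0, 0,0,26,0,0,0,0, 0,0,31,0,0,0,0, 0,0,35,0,0,0,0, 0,0,39,0,0,0,0, 0,0,39,0,0,0,0, 0,0,39,0,0,0,0, 0,0,39,0,0,0,0]'; python3 look.py s11
```

```text
t: 10.38
ee_pos: [0.5688, -0.0472, 0.1322]
orientation: [1.0, 0.002, 0.0, 0.0]
ft_force: [-0.7, -0.7, -0.0]
width: 0.002
t: 11.22
ee_pos: [0.5696, -0.0475, 0.0967]
orientation: [1.0, 0.002, 0.001, 0.001]
ft_force: [-7.7, 1.8, 22.2]
width: 0.005
[ 0.56964654 -0.04748059  0.09666957] 11.2167 [-7.74662017  1.80547252 22.23060433]
```

View pics/s11z.png

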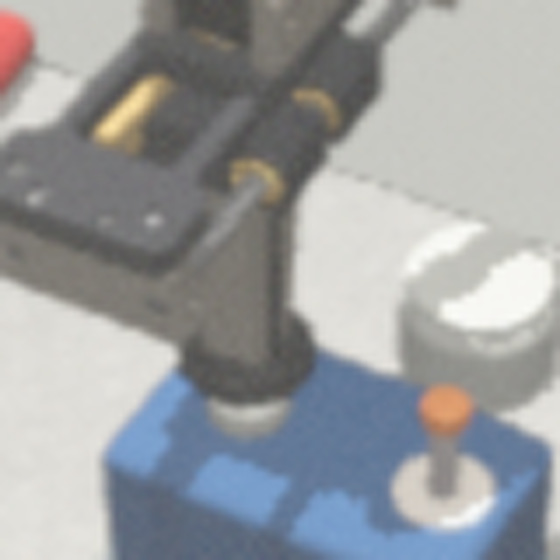

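Third stroke done: the cap is at (445,408) and there's no green yet. I continue.

```bash
python3 -m inch '[0,0,-10,0,0,0,0, 0,0,-20,0,0,0,0, 0,0,-30,0,0,0,0, 0,0,-36,0,0,0,0, 0,0,-36,0,0,0,0, 0,0,-36,0,0,0,0, 0,0,-36,0,0,0,0, 0,0,-36,0,0,0,0, 0,0,-36,0,0,0,0, 0,0,-36,0,0,0,0]'
python3 -m inch '[0,0,8,0,0,0,0, 0,0,14,0,0,0,0, 0,0,20,0,0,0,0, 0,0,26,0,0,0,0, 0,0,31,0,0,0,0, 0,0,35,0,0,0,0, 0,0,39,0,0,0,0, 0,0,39,0,0,0,0, 0,0,39,0,0,0,0, 0,0,39,0,0,0,0]'; python3 look.py s12
```

```text
t: 12.1
ee_pos: [0.5692, -0.0474, 0.1321]
orientation: [1.0, 0.002, 0.001, 0.001]
ft_force: [0.7, -0.4, 0.7]
width: 0.006
t: 12.93
ee_pos: [0.5701, -0.0476, 0.0967]
orientation: [1.0, 0.002, 0.002, 0.001]
ft_force: [-7.2, 2.0, 22.9]
width: 0.002
[ 0.57013706 -0.04764104  0.09666709] 12.9333 [-7.157778    1.97129934 22.87953735]
```

View pics/s12z.png

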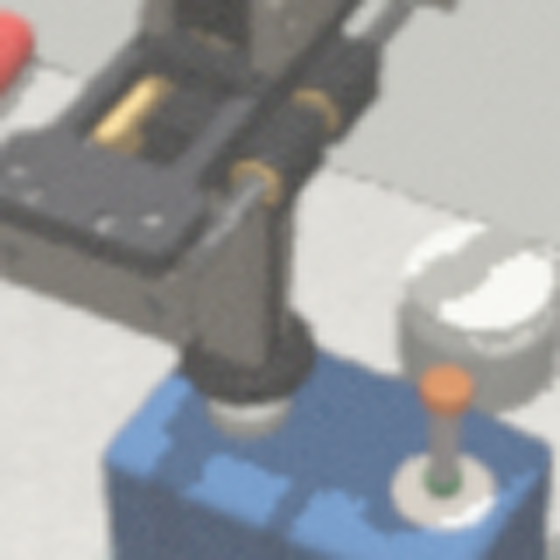

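Green shows at the base (445,485). One more stroke is harmless and will show whether the pin is already fully out.

```bash
python3 -m inch '[0,0,-10,0,0,0,0, 0,0,-20,0,0,0,0, 0,0,-30,0,0,0,0, 0,0,-36,0,0,0,0, 0,0,-36,0,0,0,0, 0,0,-36,0,0,0,0, 0,0,-36,0,0,0,0, 0,0,-36,0,0,0,0, 0,0,-36,0,0,0,0, 0,0,-36,0,0,0,0]'
python3 -m inch '[0,0,8,0,0,0,0, 0,0,14,0,0,0,0, 0,0,20,0,0,0,0, 0,0,26,0,0,0,0, 0,0,31,0,0,0,0, 0,0,35,0,0,0,0, 0,0,39,0,0,0,0, 0,0,39,0,0,0,0, 0,0,39,0,0,0,0, 0,0,39,0,0,0,0]'; python3 look.py s13
```

```text
t: 13.82
ee_pos: [0.5697, -0.0475, 0.1321]
orientation: [1.0, 0.002, 0.001, 0.001]
ft_force: [-0.4, -0.8, -0.8]
width: 0.002
t: 14.65
ee_pos: [0.5706, -0.0478, 0.0967]
orientation: [1.0, 0.003, 0.002, 0.001]
ft_force: [-8.8, 2.1, 23.5]
width: 0.011
[ 0.57064126 -0.04778484  0.09669243] 14.65 [-8.769473    2.09885404 23.4547319 ]
```

View pics/s13z.png

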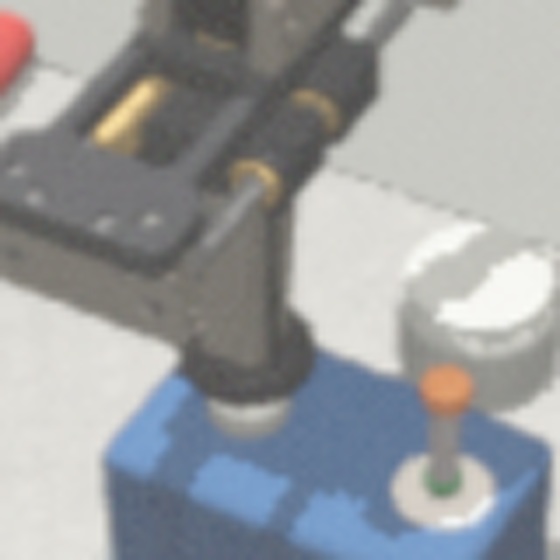

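The pin hasn't moved since the last stroke, so it's at its end of travel. I retreat straight up and check its height and the bystanders.

```bash
python3 -m inch '[0,0,-10,0,0,0,0, 0,0,-20,0,0,0,0, 0,0,-32,0,0,0,0, 0,0,-50,0,0,0,0, 0,0,-75,0,0,0,0, 0,0,-100,0,0,0,0, 0,0,-125,0,0,0,0, 0,0,-140,0,0,0,0, 0,0,-140,0,0,0,0, 0,0,-140,0,0,0,0]'; python3 look.py s14
python3 - <<'E'
from h import *
d=snap('scene','s15.png')
for z in(.137,.146):print('pin_top',z,(proj(d,[.5695,.0235,z])-[265,145])*7)
a=cv2.imread('pics/s1.png')
for n in('oil_bottle','lens_tin','focus_gauge','driver','plunger_top'): print(n,[(round(r['conf'],2),np.round(r['xy'],1)) for r in models.find_in('scene',n)][:3])
E
```

```text
t: 15.53
ee_pos: [0.5702, -0.0474, 0.2365]
orientation: [1.0, 0.003, 0.002, 0.001]
ft_force: [0.7, 0.4, -0.5]
width: 0.003
[ 0.57023797 -0.04742348  0.23648109] 15.5333 [ 0.69997728  0.38837933 -0.47696786]
pin_top 0.137 [442.96472913 395.08404879]
pin_top 0.146 [443.6927114  374.95529229]
oil_bottle [(0.86, array([240.6, 203.9]))]
lens_tin [(0.84, array([334.3, 191.8]))]
focus_gauge [(0.91, array([371., 244.])), (0.7, array([303.3, 231.4]))]
driver [(0.56, array([260.6, 161. ])), (0.16, array([372.7, 247.1]))]
plunger_top [(0.81, array([298.4, 186.2])), (0.56, array([353.4, 305.5])), (0.49, array([211.7, 258.4]))]
```

View pics/s14z.png

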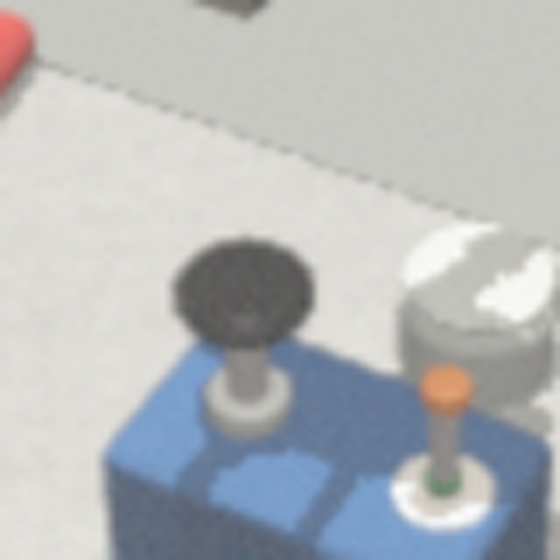

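View pics/s14.png

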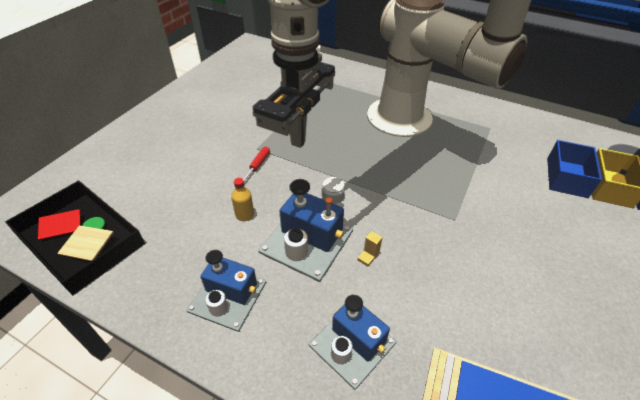

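The pin top is at zoom row ≈375, which matches 0.146 m, and the green ring shows. The knob is up, the bystanders are unmoved in the picture, and the hand is clear, so I hand in.

```bash
python3 -c "
from plant import env
print(env.finish_job())"
```

```text
the job is handed in; nothing more can be done
None
```

The lubricator is primed and the job is handed in; the hand-in gives no verdict. I pressed the large middle pump's knob to its stop and released it fully five times with shut fingers. The stop force was about 15–23 N.

**Pin:** It rose on each of the first four strokes. The fifth did not move it, so it was already fully out. The green ring shows, and the cap top appears at the image row expected for 146 mm.

**End state:** The knob is fully up, the hand hangs about 100 mm above it with force reading about 0, and the clock read about 15.6 s of the 51 s allowed. The bottle, tin, gauge and screwdriver look unmoved in the scene picture. The network's pixel positions for them shifted by up to 5 px between first and last look (most for the gauge), which I put down to its scatter and the arm's shadow.

**Disagreement:** The shut fingertips sat about 30 mm above the reported tool point, so my first descent only reached the knob without pressing it. I found contact by force instead, at a reading of z ≈ 0.123 m, with the stop at 0.0967 m. That 26 mm stroke matches the specification.

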